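# Turn the lazy Susan to bring the sugar to the guest

### The arm

A 7-joint arm with a two-finger parallel gripper is mounted at the origin on the work surface. World frame = base frame: x ahead of the robot, y to its left, z up, the work surface at z = 0. Lengths are in m, angles in rad, forces in N, time in s.
With the tool pointing down it reaches from about 0.375 to 0.925 m from the base axis. Payload 3.1 kg.
Tool frame: the origin (TCP) lies on the centre line of the jaws, within the pads' length; the fingertips stand 22 mm ahead of it and the grasp point (between the pads) lies 3 mm ahead of it; z points along the fingers, y is the direction in which the jaws open and shut (so a half turn about z gives the same grasp; the last joint's range is limited). The gripper opens to 85 mm and grips with 20 to 120 N. Pads are 22 mm wide; open, the fingers measure 114 mm over their backs; the gripper's body (76 mm by 85 mm) begins 54 mm behind the grasp point. The pads swing forward as they close: fully open they stand 13 mm farther back than shut.
Start: joints at [-1.308, 0.383, 0.044, 1.598, -0.018, 1.161, -0.05], TCP at [0.229, 0.608, 0.253] pointing down, gripper open.
Joint ranges: [-2.61, 2.61], [-0.41, 2.15], [-1.48, 1.57], [0, 2.5], [-1.57, 4.71], [0.05, 1.97], [-2.85, 2.85]. Speed limits (rad/s): [2.79, 2.79, 3.14, 3.14, 3.14, 3.14, 3.14].

### API

Orientations are given as a unit quaternion [w, x, y, z].
In Python, from bench import bot gives the robot as it stands.
- The arm moves only by the shell command python3 -m handwheel 'ROWS' [FORCE]. ROWS is JSON, a list of rows, each an object with "delta_rot": the turn, a rotation vector about the world's x, y, z in degrees, a list of three; "travel": the shift along the world's x, y, z in cm, a list of three; "gripper": the closure, from 0 (fully open) to 1 (shut). In form: [{"delta_rot": [wx, wy, wz], "travel": [dx, dy, dz], "gripper": gripper}, ...]. A call has exactly 5 rows; each row shifts and turns the commanded pose from where the row before left it; what a row does not reach is not made up. A row lasts 1/8 s, in which the tool goes at most 62.5 mm and 10.7 degrees, less where a joint would pass 70% of its speed; a pose out of reach is approached as far as the arm can. A call with a gripper value outside its range is refused whole. The fingers move at their own pace and stop on an object; FORCE is the grip in N (left out, the last holds). Time passes only in rows, so rows that do not move let the fingers close, or fill a call up. It gives the time, the measured TCP pose, the force and the opening at its end, in the units of the state.
- bot.observe(): the state, without advancing time (a new reading comes with each control period).
- bot.camera(name): name is "scene" or "top" or "wrist"; returns (picture, depth): 400x640x3 uint8, blue, green, red; 400x640 float32, m along the optical axis (not along the pixel's ray), 0 where there is no reading.
- bot.get_calibration(name): a dict with "fx", "fy", "cx", "cy" (pixels), "R" (3x3) and "t" (3): a world point X has camera coordinates R X + t; the wrist camera has in their place "T_tool_cam" (4x4, takes a point from camera to tool coordinates, whose origin is the TCP and whose axes are the flange's). Camera axes: x right, y down, z forward; pixel columns grow to the right and rows downward; lengths in m; the calibration is good to about 2 mm. A picture is of the moment at which its call begins: read the wrist's pose just before it. get_calibration takes no time and is no camera call.
- bot.sign_off(): hands the job in, once; it reports no verdict.
The state is a dict: "t": time; "joint_positions": joint angles; "qd": joint speeds; "joint_efforts": joint torques, N m; "tcp_pos": TCP position; "tool_rot": TCP orientation; "force": force on the tool from outside, world axes, zero at the start; "wrist_torque": the same for the moment, N m; "finger_gap": finger opening in m.
Only numpy, scipy, OpenCV 4.12 (cv2) and the standard library are available. Lean on these libraries where they do the work, as an engineer would, in place of code of your own. Each camera call takes 0.05 s, during which the arm holds its last target.

### The job

The guest wants sugar: gently turn the wooden lazy Susan by pushing its scalloped rim with the fingertips until the lidded sugar bowl stands directly in front of the guest's place, the round mat with the cup and saucer, and leave it standing still there. Only the lazy Susan may be pushed: do not touch, slide or lift the sugar bowl or anything else standing on it, and leave the cup, saucer and teapot undisturbed.

Things in the scene. Friction and masses are not known exactly. Their poses are not given: they have to be found in the camera images.
- turntable: the lazy Susan's fixed wooden foot, a disc 190 mm across and 22 mm high on the table (heavy, does not move). Origin on the axis of rotation at table height; the axis is vertical. The platter turns on it.
- platter (a joint): turn of the platter about the vertical axis, rad, positive anticlockwise seen from above, no end stops; turns freely on its bearing with light friction (about 0.1 N m) that stops it almost at once when it is no longer pushed
- petal (a point): outer tip of one of the platter's eight equal round petals, 150 mm from the axis, half-way up the rim (44 mm above the table); turns with the platter. Light wood, 22 mm thick: underside 33 mm, top 55 mm above the table, free space below it outside the foot. The rim is a disc of radius 130 mm with a vertical-sided petal every 45 degrees, each of radius 40 mm about a centre 110 mm from the axis.
- notch (a point): bottom of the notch 22.5 degrees anticlockwise of that petal's tip, 130 mm from the axis, 44 mm above the table; turns with the platter. There are eight notches, one every 45 degrees, each 26 mm wide at its bottom and about 80 mm wide at radius 147 mm: a fingertip in it can push the petal on either side.
- sugar_bowl: the sugar bowl: squat round white ceramic bowl, 72 mm across, 63 mm high, with a domed lid with a small knob and two small ears (92 mm over the ears); loose, stands on the platter 75 mm from the axis. Origin at the centre of its underside, z up.
- milk_jug: open white ceramic milk jug, 62 mm across, 60 mm high, with one handle that stands 50 mm from its centre; loose on the platter, about 75 mm from the axis. Origin at the centre of its underside.
- honey_jar: amber glass jar with brass lid, 56 mm across, 63 mm high; loose on the platter, about 75 mm from the axis. Origin at the centre of its underside.
- tea_caddy: plain steel tea tin, 61 mm across, 64 mm high; loose on the platter, about 75 mm from the axis. Origin at the centre of its underside.
- place (a point): centre of the top of the guest's round straw mat (174 mm across, 4 mm thick, fixed to the table), 240 mm from the lazy Susan's axis, to its right as the robot sees it. Its x axis points horizontally away from the lazy Susan's axis, z up, so the axis lies at x = -240 mm, y = 0 in its frame.
- saucer: stoneware saucer, 140 mm across, 13 mm high, loose on the middle of the mat. Origin at the centre of its underside.
- cup: stoneware teacup, 80 mm across, 55 mm high, with one handle, loose on the saucer. Origin at the centre of its underside.
- teapot: stoneware teapot, 144 mm across its belly, 127 mm high, 225 mm over spout and handle, loose on a cork trivet to the robot's left. Origin at the centre of its underside.
Not all that is in view belongs to the job. There is more than one size of the teapot; the one meant has the size given above.

How it is judged:
By the outcome, as a careful person would: the job done as asked, in the order asked, and still so for the second after the job is handed in, with the robot touching nothing.
It also fails if it takes over 58 s, if anything falls off the work surface, if the arm or the gripper's body presses on something with over 40 N, if the wrist force passes 120 N, or if a joint passes its speed limit or range.

## Working session

There is one attempt and no reset: what is moved stays moved. The work goes in short steps, Python scripts to look and compute and a shell command to move; the robot and the scene stay as the last step left them, time stands still between calls to the robot, and variables do not carry over. Pictures are saved under pics/ and viewed, and the job is handed in when it is done.

```bash
ls; mkdir -p pics; python3 - <<'E'
from bench import bot
import cv2
print(bot.observe())
for n in("scene","top"):
    p,d=bot.camera(n); cv2.imwrite(f"pics/{n}0.png",p); import numpy as np; np.save(f"pics/{n}0.npy",d)
    print(n,bot.get_calibration(n))
E
```

```text
pics
{'t': 0.0, 'joint_positions': array([-1.30780081,  0.38382441,  0.04386231,  1.59958736, -0.01790592,
        1.16119482, -0.04991377]), 'qd': array([-3.26096822e-06, -1.53486667e-03,  8.25812489e-04, -8.80097865e-04,
       -8.03991509e-04, -4.63825922e-04, -5.56472773e-04]), 'joint_efforts': array([-2.15354939e-04, -4.33468544e+01,  1.02462597e+00, -2.49510401e+01,
        1.05612687e-02,  1.15959815e-02,  3.31880592e-06]), 'tcp_pos': array([0.22916621, 0.60731263, 0.25188817]), 'tool_rot': array([-1.63195007e-04,  1.79402490e-01,  9.83774887e-01, -1.30030389e-03]), 'force': array([-0.52975387, -0.75762142,  0.11788013]), 'wrist_torque': array([-0.00312478,  0.03343668,  0.01717825]), 'finger_gap': 0.0852074858216108}
scene {'fx': 364.96680841440667, 'fy': 364.96680841440667, 'cx': 318.6933618944132, 'cy': 205.3578418492043, 'R': array([[ 0.47878589,  0.87775352, -0.01768705],
       [ 0.71213645, -0.40007176, -0.5768919 ],
       [-0.51344499,  0.26361211, -0.81662899]]), 't': array([-0.40501455, -0.24327695,  1.15759341])}
top {'fx': 440.6131510531879, 'fy': 440.6131510531879, 'cx': 318.69286589058277, 'cy': 193.25330754061284, 'R': array([[ 0.02651985, -0.99955051,  0.0139811 ],
       [-0.98332632, -0.02860134, -0.17958648],
       [ 0.17990563, -0.00898538, -0.98364283]]), 't': array([0.16289293, 0.50751663, 1.37297793])}
```

View pics/scene0.png

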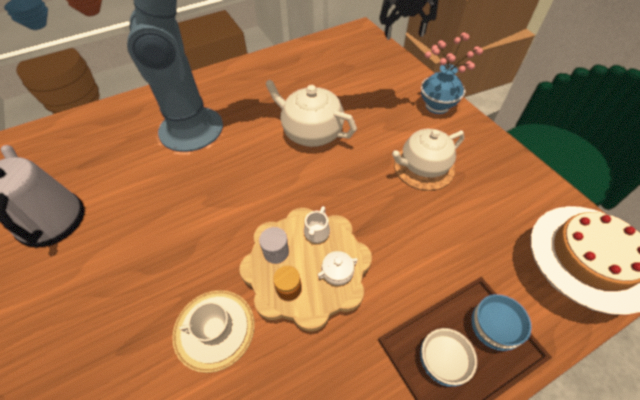

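View pics/top0.png

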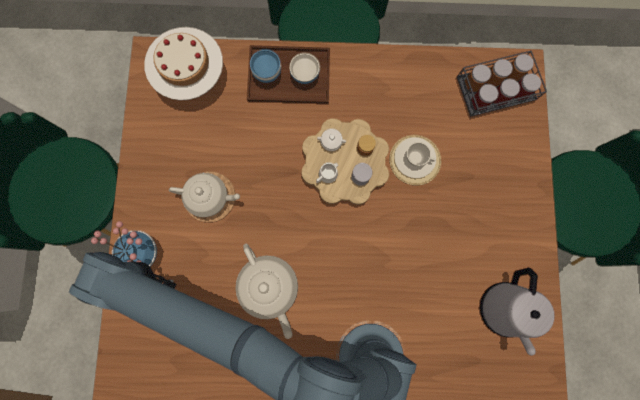

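The scene view shows the lazy Susan at about (305,268), the white lidded bowl with knob at (338,268) and the mat with the cup at (213,330). In the top view these are at (345,161), (332,140) and (416,160). There are two teapots, the small one on the trivet at top (205,195) and the larger bare one at (267,288). I don't need to go near either. Next I'll measure.

```bash
cat > h.py <<'E'
import numpy as np, cv2
from bench import bot
def ray(cal,uv,z):
    R,t=np.array(cal["R"]),np.array(cal["t"]); C=-R.T@t
    uv=np.atleast_2d(uv).astype(float)
    d=np.c_[(uv[:,0]-cal["cx"])/cal["fx"],(uv[:,1]-cal["cy"])/cal["fy"],np.ones(len(uv))]@R
    return C+d*((z-C[2])/d[:,2])[:,None]
def proj(cal,X):
    c=np.atleast_2d(X)@np.array(cal["R"]).T+np.array(cal["t"])
    return np.c_[cal["fx"]*c[:,0]/c[:,2]+cal["cx"],cal["fy"]*c[:,1]/c[:,2]+cal["cy"]]
E
python3 - <<'E'
from h import *
p=cv2.imread("pics/top0.png"); 
c=cv2.resize(p[100:220,285:455],None,fx=4.6,fy=4.6,interpolation=cv2.INTER_CUBIC); cv2.imwrite("pics/top0c.png",c)
hsv=cv2.cvtColor(p,cv2.COLOR_BGR2HSV)
for uv in [(345,160),(345,185),(330,190),(395,160),(345,220),(332,140)]: print(uv,hsv[uv[1],uv[0]])
p=cv2.imread("pics/scene0.png")
c=cv2.resize(p[190:380,160:385],None,fx=3.1,fy=3.1,interpolation=cv2.INTER_CUBIC); cv2.imwrite("pics/scene0c.png",c)
E
```

```text
(345, 160) [ 17  97 179]
(345, 185) [ 18  95 191]
(330, 190) [ 17  98 185]
(395, 160) [ 18  41 188]
(345, 220) [ 11 142 142]
(332, 140) [ 16  31 173]
```

View pics/top0c.png

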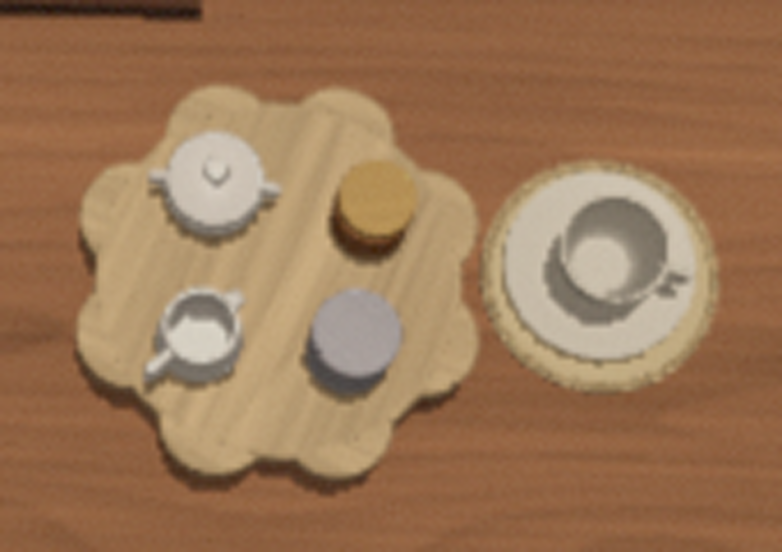

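View pics/scene0c.png

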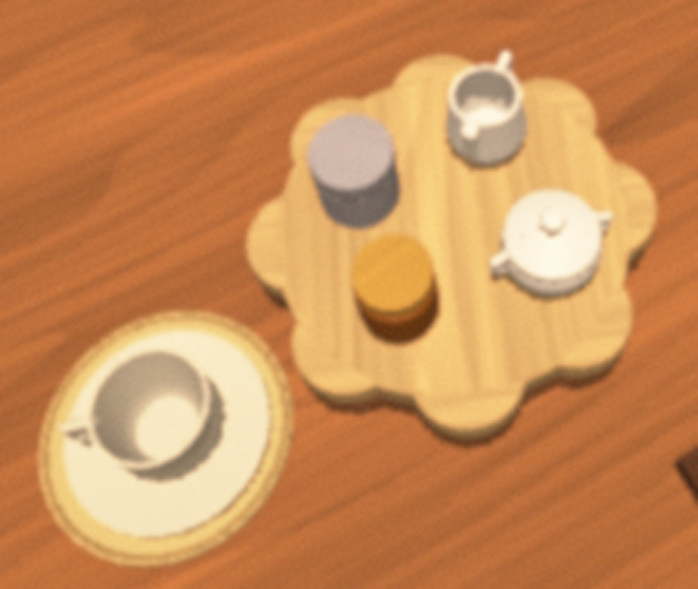

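The crops confirm the bowl: it is white, lidded and knobbed with two ears, at top crop (215,180), which is full-image (332,139). The open white vessel at crop (200,335) has a handle and spout, so it's the milk jug. The cup is on the mat.

```bash
cat > meas.py <<'E'
from h import *
from scipy.optimize import least_squares
def measure(p,cal,n0=(0.62,-0.05)):
    hsv=cv2.cvtColor(p,cv2.COLOR_BGR2HSV)
    return hsv
E
python3 - <<'E'
from h import *
cal=bot.get_calibration("top"); p=cv2.imread("pics/top0.png").astype(np.uint8)
hsv=cv2.cvtColor(p,cv2.COLOR_BGR2HSV)
m=((hsv[...,1]<118)&(hsv[...,2]>120)).astype(np.uint8); 
m=cv2.morphologyEx(m,cv2.MORPH_OPEN,np.ones((3,3)))
n,l,s,c=cv2.connectedComponentsWithStats(m)
for i in range(1,n):
    if 1000<s[i,4] and 280<c[i][0]<460 and 100<c[i][1]<220: print(i,s[i],c[i])
v=cv2.resize(m[100:220,285:455]*255,None,fx=4,fy=4,interpolation=0); cv2.imwrite("pics/m0.png",v)
E
```

```text
18 [ 302  119   87   85 5128] [343.8699298  161.09925897]
19 [ 390  135   51   50 1989] [414.91452991 159.64655606]
```

View pics/m0.png

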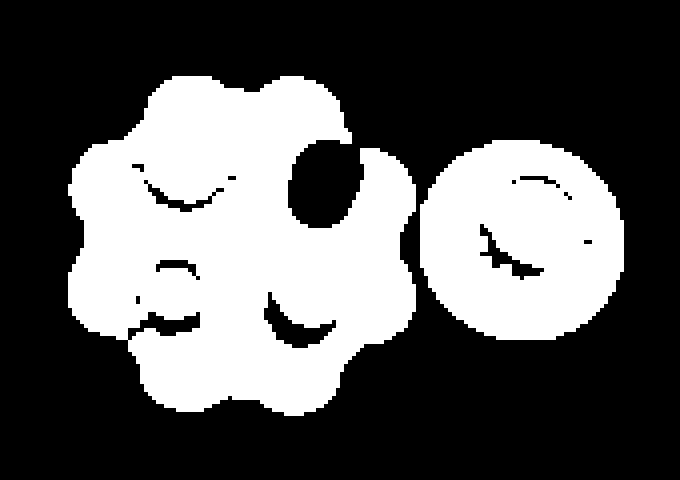

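```bash
cat > meas.py <<'E'
from h import *
def comps(p,lo=118):
    hsv=cv2.cvtColor(p,cv2.COLOR_BGR2HSV)
    m=((hsv[...,1]<lo)&(hsv[...,2]>120)).astype(np.uint8)
    m=cv2.morphologyEx(m,cv2.MORPH_OPEN,np.ones((3,3)))
    return m,hsv
def circ(P,k=3):
    keep=np.ones(len(P),bool)
    for _ in range(k):
        A=np.c_[2*P[keep],np.ones(keep.sum())]; s=np.linalg.lstsq(A,(P[keep]**2).sum(1),rcond=None)[0]
        r=np.sqrt(s[2]+s[0]**2+s[1]**2); e=np.hypot(*(P-s[:2]).T)-r; keep=abs(e)<2*e[keep].std()+1e-4
    return s[:2],r,e[keep].std()
def big(m,near):
    n,l,s,c=cv2.connectedComponentsWithStats(m)
    i=min([i for i in range(1,n) if s[i,4]>800],key=lambda i:np.hypot(*(c[i]-near)))
    ct,_=cv2.findContours((l==i).astype(np.uint8),cv2.RETR_EXTERNAL,cv2.CHAIN_APPROX_NONE)
    return max(ct,key=cv2.contourArea)[:,0,:]
E
python3 - <<'E'
from meas import *
from scipy.optimize import least_squares
cal=bot.get_calibration("top"); p=cv2.imread("pics/top0.png"); m,hsv=comps(p)
print("cam",-np.array(cal["R"]).T@np.array(cal["t"]))
mat=ray(cal,big(m,(416,160)),0.004)[:,:2]; print("mat",circ(mat))
pl=ray(cal,big(m,(345,161)),0.055)[:,:2]
def rad(th,ph):
    d=(th-ph+np.pi/8)%(np.pi/4)-np.pi/8
    q=110*np.sin(d); return np.maximum(130,110*np.cos(d)+np.sqrt(np.maximum(1600-q**2,0)))/1000
f=lambda x:np.hypot(pl[:,0]-x[0],pl[:,1]-x[1])-rad(np.arctan2(pl[:,1]-x[1],pl[:,0]-x[0]),x[2])
c0=circ(pl)[0]
s=min((least_squares(f,[*c0,a],loss="soft_l1",f_scale=.002) for a in (0,.2,.4,.6)),key=lambda s:s.cost)
print("axis",s.x[:2],"petal phase deg",np.degrees(s.x[2])%45,"rms",f(s.x).std(),f(s.x).mean())
ax=s.x[:2]; M=circ(mat)[0]; v=M-ax; print("place dist",np.hypot(*v),"ang",np.degrees(np.arctan2(v[1],v[0])))
# items at top heights
for n,uv,z in [("knob",(285+215/4.6,100+168/4.6),.116),("jug",(285+201/4.6,100+325/4.6),.113),("honey",(285+376/4.6,100+198/4.6),.118),("caddy",(285+357/4.6,100+332/4.6),.119)]:
    d=ray(cal,uv,z)[0,:2]-ax; print(n,np.hypot(*d),np.degrees(np.arctan2(d[1],d[0])))
# depth: platter top z
d=np.load("pics/top0.npy"); print("z at platter", [ (np.array(cal["R"]).T@(np.array([(u-cal["cx"])/cal["fx"]*d[w,u],(w-cal["cy"])/cal["fy"]*d[w,u],d[w,u]])-cal["t"]))  for u,w in [(345,160),(332,137),(345,230)]])
E
```

```text
cam [0.2477281 0.1896721 1.4393856]
mat (array([ 0.6355805 , -0.14437661]), np.float64(0.08619243096508575), np.float64(0.001043041709960927))
axis [0.61300744 0.09618911] petal phase deg 22.948499949610085 rms 0.022747944565668116 -0.011376862826088827
place dist 0.24162245853411576 ang -84.6394488105325
knob 0.07387560252467369 37.89867848513723
jug 0.07295459019280381 134.148095315714
honey 0.07553255463455268 -58.139846383543556
caddy 0.07487889878627754 -136.07052736191588
z at platter [array([0.61335142, 0.09457655, 0.05346285]), array([0.66906783, 0.14080102, 0.11820472]), array([0.39096174, 0.08737382, 0.00275939])]
```

```bash
cat >> meas.py <<'E'
from scipy.optimize import least_squares
def rad(th,ph):
    d=(th-ph+np.pi/8)%(np.pi/4)-np.pi/8
    q=110*np.sin(d); return np.maximum(130,110*np.cos(d)+np.sqrt(np.maximum(1600-q**2,0)))/1000
def platter(cal,ct):
    pl=ray(cal,ct,0.055)[:,:2]; c=circ(pl[cv2.convexHull(pl.astype(np.float32),returnPoints=False)[:,0]])[0]
    f=lambda x,q:np.hypot(q[:,0]-x[0],q[:,1]-x[1])-rad(np.arctan2(q[:,1]-x[1],q[:,0]-x[0]),x[2])
    x=[*c,.4]
    for th in(.03,.008,.006):
        x=min((least_squares(lambda y:f(y,pl[abs(f([*x[:2],x[2]],pl))<th]),[x[0],x[1],x[2]+a]) for a in((0,.2,.4,.6) if th==.03 else (0,))),key=lambda s:s.cost).x
    e=f(x,pl); k=abs(e)<.006
    return x[:2],np.degrees(x[2])%45,e[k].std(),k.mean()
E
python3 - <<'E'
from meas import *
for n,a,b,lo in(("top",(345,161),(416,160),118),("scene",(305,268),(213,330),140)):
    cal=bot.get_calibration(n); m,hsv=comps(cv2.imread(f"pics/{n}0.png"),lo)
    try:
        A=platter(cal,big(m,a)); M=circ(ray(cal,big(m,b),.004)[:,:2])
        v=M[0]-A[0]; print(n,A,M,np.hypot(*v),np.degrees(np.arctan2(v[1],v[0])))
    except Exception as e: print(n,e)
cal=bot.get_calibration("scene");ax=A[0]
d=ray(cal,(160+553/3.1,190+215/3.1),.116)[0,:2]; print("knob scene",d)
cal=bot.get_calibration("top");print("knob top",ray(cal,(285+216/4.6,100+170/4.6),.116)[0,:2])
for uv,z in(((267,288),.15),((205,195),.12)): print(ray(cal,uv,z))
E
```

```text
top (array([0.61332639, 0.09452011]), np.float64(22.62698281082946), np.float64(0.0011509647395193002), np.float64(0.8105590062111802)) (array([ 0.6355805 , -0.14437661]), np.float64(0.08619243096508575), np.float64(0.001043041709960927)) 0.23993101023951788 -84.67804635959024
scene (array([0.61489595, 0.0943429 ]), np.float64(22.221403088732536), np.float64(0.0018708783328374213), np.float64(0.8165829145728644)) (array([ 0.63632388, -0.14525252]), np.float64(0.0809329324558369), np.float64(0.0007944167154552923)) 0.24055171099587422 -84.88941512021204
knob scene [0.67288187 0.14314493]
knob top [0.66990824 0.14085845]
[[0.20408871 0.31828564 0.15      ]]
[[0.47364076 0.52195968 0.12      ]]
```

```bash
python3 -m handwheel '[{"delta_rot":[0,0,-7],"travel":[1.9,-5.1,0.4],"gripper":1},{"delta_rot":[0,0,-7],"travel":[1.9,-5.1,0.4],"gripper":1},{"delta_rot":[0,0,-7],"travel":[1.9,-5.1,0.4],"gripper":1},{"delta_rot":[0,0,-7],"travel":[1.9,-5.1,0.4],"gripper":1},{"delta_rot":[0,0,-7],"travel":[1.9,-5.1,0],"gripper":1}]' 20
```

```text
t: 0.72
tcp_pos: [0.3249, 0.3513, 0.2692]
tool_rot: [-0.0, 0.469, 0.883, 0.0]
force: [0.9, -0.5, 0.4]
finger_gap: 0.0002
```

The two views agree. The axis is at (0.614,0.0945), the place bearing is −84.8° and the bowl bearing is +39.5°, so the platter has to turn about 124° clockwise. The notch at 180° lies between the jug and the caddy, so it's clear for the fingers.

```bash
python3 -m handwheel '[{"delta_rot":[0,0,-7],"travel":[1.9,-5.1,0],"gripper":1},{"delta_rot":[0,0,-7],"travel":[1.9,-5.1,0],"gripper":1},{"delta_rot":[0,0,-7],"travel":[1.9,-5.1,0],"gripper":1},{"delta_rot":[0,0,-7],"travel":[1.9,-5.1,0],"gripper":1},{"delta_rot":[0,0,-6],"travel":[1.7,-5.1,-1],"gripper":1}]'
python3 -m handwheel '[{"delta_rot":[0,0,0],"travel":[0,0,-5],"gripper":1},{"delta_rot":[0,0,0],"travel":[0,0,-5],"gripper":1},{"delta_rot":[0,0,0],"travel":[0,0,-4],"gripper":1},{"delta_rot":[0,0,0],"travel":[0,0,-3],"gripper":1},{"delta_rot":[0,0,0],"travel":[0,0,-2.4],"gripper":1}]'
python3 - <<'E'
from meas import *
print(bot.observe()["tcp_pos"],bot.observe()["tool_rot"],bot.observe()["joint_positions"])
p,_=bot.camera("scene"); cv2.imwrite("pics/s1.png",p)
E
```

```text
t: 1.35
tcp_pos: [0.4182, 0.0966, 0.2597]
tool_rot: [0.0, 0.706, 0.708, 0.001]
force: [0.2, 0.5, -0.6]
finger_gap: 0.0001
t: 1.98
tcp_pos: [0.4165, 0.0978, 0.0637]
tool_rot: [-0.0, 0.705, 0.709, -0.001]
force: [-0.2, 0.0, 1.0]
finger_gap: -0.0002
[0.41645951 0.09778444 0.06366921] [-2.48227510e-04  7.05037893e-01  7.09168803e-01 -1.05671872e-03] [-0.78277307  0.28864036  0.49884085  2.26827322 -0.23127504  0.63319008
 -0.10774018]
```

View pics/s1.png

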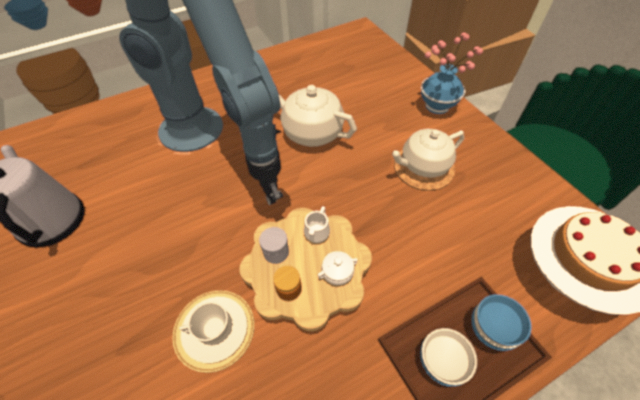

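The fingertips at (278,198) are just short of the notch at about (283,215). I'll move into it.

```bash
python3 -m handwheel '[{"delta_rot":[0,0,0],"travel":[1,-0.3,-0.3],"gripper":1},{"delta_rot":[0,0,0],"travel":[1.2,0,0],"gripper":1},{"delta_rot":[0,0,0],"travel":[1.2,0,0],"gripper":1},{"delta_rot":[0,0,0],"travel":[1.2,0,0],"gripper":1},{"delta_rot":[0,0,0],"travel":[0,0,0],"gripper":1}]'
python3 - <<'E'
import numpy as np
# row plan: 150 mm circle about axis
ax=np.array([.614,.0945]);a=180.
for s in [2,3,4]+[5]*24:
    d=.15*(np.array([np.cos(np.radians(a-s)),np.sin(np.radians(a-s))])-np.array([np.cos(np.radians(a)),np.sin(np.radians(a))]))*100
    a-=s; print(a,-s,d.round(2))
E
```

```text
t: 2.65
tcp_pos: [0.4654, 0.0954, 0.063]
tool_rot: [0.001, 0.705, 0.709, 0.001]
force: [-0.5, 0.9, 0.1]
finger_gap: -0.0002
178.0 -2 [0.01 0.52]
175.0 -3 [0.05 0.78]
171.0 -4 [0.13 1.04]
166.0 -5 [0.26 1.28]
161.0 -5 [0.37 1.25]
156.0 -5 [0.48 1.22]
151.0 -5 [0.58 1.17]
146.0 -5 [0.68 1.12]
141.0 -5 [0.78 1.05]
136.0 -5 [0.87 0.98]
131.0 -5 [0.95 0.9 ]
126.0 -5 [1.02 0.81]
121.0 -5 [1.09 0.72]
116.0 -5 [1.15 0.62]
111.0 -5 [1.2  0.52]
106.0 -5 [1.24 0.42]
101.0 -5 [1.27 0.31]
96.0 -5 [1.29 0.19]
91.0 -5 [1.31 0.08]
86.0 -5 [ 1.31 -0.03]
81.0 -5 [ 1.3  -0.15]
76.0 -5 [ 1.28 -0.26]
71.0 -5 [ 1.25 -0.37]
66.0 -5 [ 1.22 -0.48]
61.0 -5 [ 1.17 -0.58]
56.0 -5 [ 1.12 -0.68]
51.0 -5 [ 1.05 -0.78]
```

```bash
python3 -m handwheel '[{"delta_rot":[0,0,-2],"travel":[0,0.5,-0.2],"gripper":1},{"delta_rot":[0,0,-3],"travel":[0.05,0.8,0],"gripper":1},{"delta_rot":[0,0,-4],"travel":[0.1,1,0],"gripper":1},{"delta_rot":[0,0,-5],"travel":[0.25,1.3,0],"gripper":1},{"delta_rot":[0,0,-5],"travel":[0.35,1.25,0],"gripper":1}]'
python3 - <<'E'
from meas import *
s=bot.observe(); print(s["tcp_pos"],s["force"],s["joint_positions"])
p,_=bot.camera("scene"); cv2.imwrite("pics/s2.png",cv2.resize(p[120:380,160:400],None,fx=2.3,fy=2.3))
E
```

```text
t: 3.28
tcp_pos: [0.4698, 0.1435, 0.06]
tool_rot: [-0.0, 0.813, 0.582, -0.001]
force: [0.2, -0.2, -0.3]
finger_gap: -0.0003
[0.46978831 0.14354264 0.06000151] [ 0.1583831  -0.19594007 -0.31329022] [-0.85439679  0.41282806  0.54290121  2.12800502 -0.33432867  0.68480215
 -0.41505867]
```

View pics/s2.png

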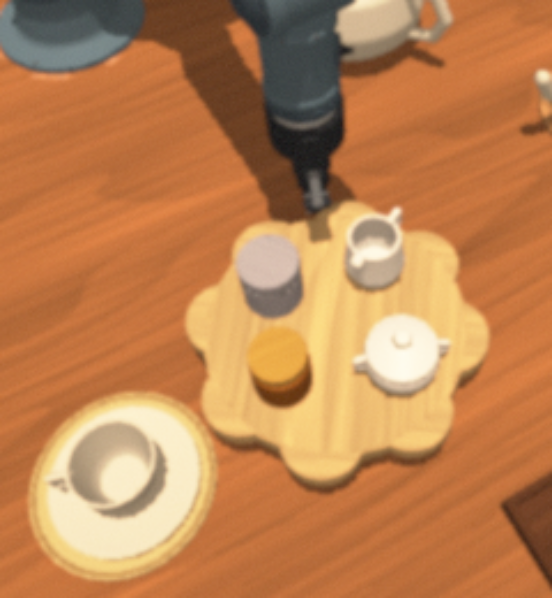

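The finger at crop (315,205) sits in the notch and the platter is turning cleanly, with nothing else touched. I'll continue along the arc.

```bash
python3 -m handwheel '[{"delta_rot":[0,0,-5],"travel":[0.5,1.2,0],"gripper":1},{"delta_rot":[0,0,-5],"travel":[0.6,1.15,0],"gripper":1},{"delta_rot":[0,0,-5],"travel":[0.7,1.1,0],"gripper":1},{"delta_rot":[0,0,-5],"travel":[0.8,1.05,0],"gripper":1},{"delta_rot":[0,0,-5],"travel":[0.9,1,0],"gripper":1}]'
python3 -m handwheel '[{"delta_rot":[0,0,-5],"travel":[0.95,0.9,0],"gripper":1},{"delta_rot":[0,0,-5],"travel":[1,0.8,0],"gripper":1},{"delta_rot":[0,0,-5],"travel":[1.1,0.7,0],"gripper":1},{"delta_rot":[0,0,-5],"travel":[1.15,0.6,0],"gripper":1},{"delta_rot":[0,0,-5],"travel":[1.2,0.5,0],"gripper":1}]'
python3 - <<'E'
from meas import *
s=bot.observe(); print(s["tcp_pos"],s["force"],s["joint_positions"]); v=s["tcp_pos"][:2]-[.614,.0945]; print(np.hypot(*v),np.degrees(np.arctan2(v[1],v[0])), 2*np.degrees(np.arctan2(s["tool_rot"][2],s["tool_rot"][1]))-90)
p,_=bot.camera("scene"); cv2.imwrite("pics/s3.png",cv2.resize(p[120:380,160:400],None,fx=2.3,fy=2.3))
E
```

```text
t: 3.95
tcp_pos: [0.5042, 0.1993, 0.0599]
tool_rot: [-0.001, 0.92, 0.393, -0.002]
force: [-1.5, 0.7, 0.5]
finger_gap: -0.0001
t: 4.58
tcp_pos: [0.5585, 0.2358, 0.06]
tool_rot: [-0.001, 0.983, 0.185, -0.001]
force: [-1.5, 2.7, 0.1]
finger_gap: -0.0004
[0.5585106  0.2357859  0.05996738] [-1.50774322  2.66810575  0.12806018] [-1.0098374   0.64706568  0.69772421  1.85701728 -0.5509642   0.84202229
 -1.22936136]
0.15179189600422743 111.44219499849328 -68.66334858840423
```

View pics/s3.png

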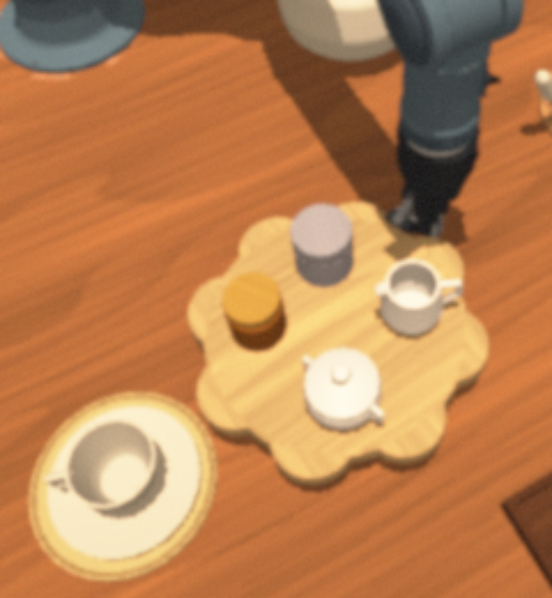

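```bash
python3 -m handwheel '[{"delta_rot":[0,0,-5],"travel":[1.25,0.4,0],"gripper":1},{"delta_rot":[0,0,-5],"travel":[1.25,0.3,0],"gripper":1},{"delta_rot":[0,0,-5],"travel":[1.3,0.2,0],"gripper":1},{"delta_rot":[0,0,-5],"travel":[1.3,0.05,0],"gripper":1},{"delta_rot":[0,0,-5],"travel":[1.3,-0.05,0],"gripper":1}]'
python3 -m handwheel '[{"delta_rot":[0,0,-5],"travel":[1.3,-0.15,0],"gripper":1},{"delta_rot":[0,0,-5],"travel":[1.3,-0.25,0],"gripper":1},{"delta_rot":[0,0,-4],"travel":[1,-0.3,0],"gripper":1},{"delta_rot":[0,0,-3],"travel":[0.7,-0.25,0],"gripper":1},{"delta_rot":[0,0,0],"travel":[0,0,0],"gripper":1}]'
cat > look.py <<'E'
from meas import *
import sys
k=sys.argv[1]
s=bot.observe(); print(s["tcp_pos"],s["force"],s["joint_positions"]); v=s["tcp_pos"][:2]-[.614,.0945]; print(np.hypot(*v),np.degrees(np.arctan2(v[1],v[0])), 2*np.degrees(np.arctan2(s["tool_rot"][2],s["tool_rot"][1]))-90)
p,_=bot.camera("scene"); cv2.imwrite(f"pics/s{k}.png",cv2.resize(p[120:380,160:400],None,fx=2.3,fy=2.3))
q,_=bot.camera("top"); cv2.imwrite(f"pics/t{k}.png",cv2.resize(q[90:230,285:455],None,fx=4.2,fy=4.2,interpolation=cv2.INTER_CUBIC)); cv2.imwrite(f"pics/topraw{k}.png",q); cv2.imwrite(f"pics/sceneraw{k}.png",p)
E
python3 look.py 4
```

```text
t: 5.25
tcp_pos: [0.6232, 0.2442, 0.06]
tool_rot: [-0.001, 0.999, -0.032, -0.001]
force: [-1.1, 1.4, 0.6]
finger_gap: -0.0001
t: 5.88
tcp_pos: [0.667, 0.2331, 0.0601]
tool_rot: [0.0, 0.984, -0.178, 0.0]
force: [0.8, 1.5, 0.6]
finger_gap: -0.0007
[0.66697038 0.23308    0.06012615] [0.7809644  1.483626   0.63047667] [-0.95116858  0.86455901  0.82765106  1.59516322 -0.72185136  1.01169315
 -1.8287216 ]
0.14835861582853183 69.08130297280465 -110.54466017150014
```

View pics/s4.png

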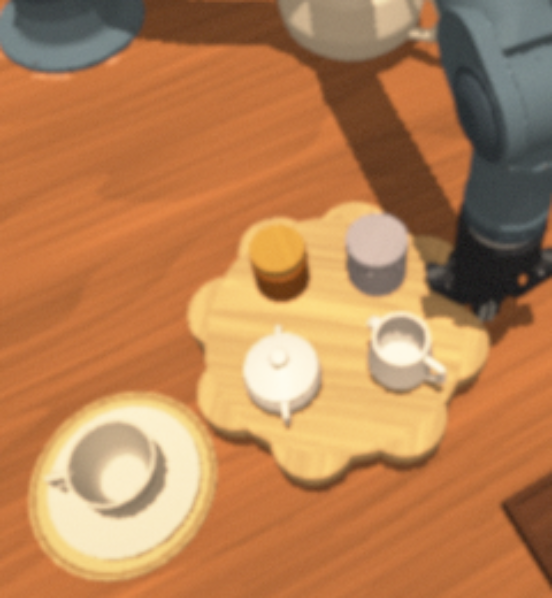

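View pics/t4.png

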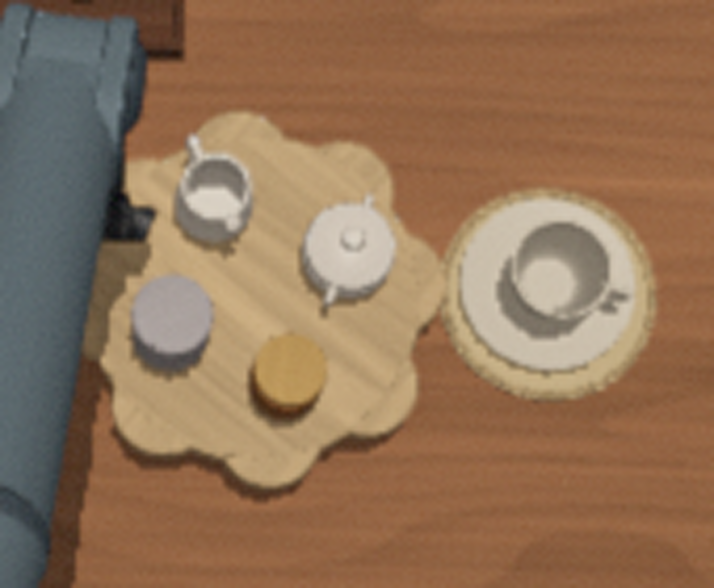

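```bash
cat > ang.py <<'E'
from meas import *
import sys
tu,tv,su,sv=map(float,sys.argv[1:5])
ax=np.array([.614,.0945])
for n,uv in(("top",((tu+.5)/4.2-.5+285,(tv+.5)/4.2-.5+90)),("scene",((su+.5)/2.3-.5+160,(sv+.5)/2.3-.5+120))):
    d=ray(bot.get_calibration(n),uv,.116)[0,:2]-ax; print(n,np.hypot(*d),np.degrees(np.arctan2(d[1],d[0])))
E
python3 ang.py 352 237 279 356
```

```text
top 0.07433418463316374 -66.26367784918443
scene 0.07664568528252154 -65.51193539809384
```

```bash
python3 -m handwheel '[{"delta_rot":[0,0,-4],"travel":[0.95,-0.4,0],"gripper":1},{"delta_rot":[0,0,-4],"travel":[0.95,-0.5,0],"gripper":1},{"delta_rot":[0,0,-4],"travel":[0.9,-0.55,0],"gripper":1},{"delta_rot":[0,0,-3],"travel":[0.65,-0.45,0],"gripper":1},{"delta_rot":[0,0,-1],"travel":[0.2,-0.15,0],"gripper":1}]'
python3 look.py 5
```

```text
t: 6.6
tcp_pos: [0.7033, 0.2121, 0.0602]
tool_rot: [0.0, 0.949, -0.315, -0.0]
force: [-0.6, 1.1, 0.2]
finger_gap: -0.0002
[0.70332061 0.21210761 0.06017817] [-0.61888345  1.05448133  0.19687067] [-0.90503519  0.93258042  0.87460419  1.51475897 -0.77889962  1.06927386
 -2.05315039]
0.14768114405391822 52.78406307343649 -126.66515026922917
```

View pics/s5.png

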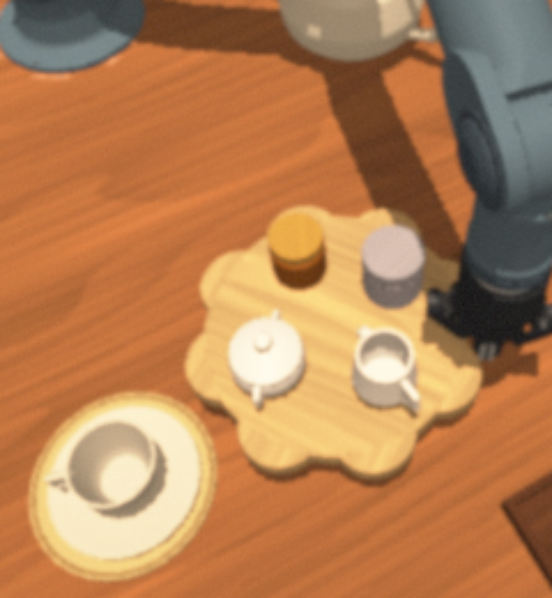

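View pics/t5.png

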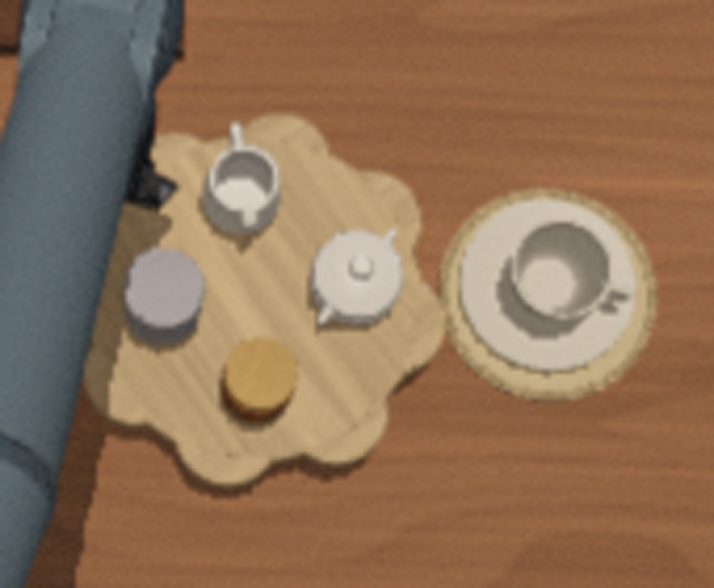

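```bash
python3 ang.py 361 265 262 341; python3 -c "
from meas import *
c=bot.get_calibration('top');m,h=comps(cv2.imread('pics/topraw5.png'))
try: print(platter(c,big(m,(345,161))))
except Exception as e: print(e)"
```

```text
top 0.07534906007862713 -83.43276465203803
scene 0.0776792157540081 -81.60112212188596
(array([0.61724811, 0.00315526]), np.float64(22.140633908733648), np.float64(0.0032909077787409346), np.float64(0.07838479809976247))
```

Both views put the bowl about 2° short, at −83.4° and −81.6° against −84.8°. One small nudge should do it.

```bash
python3 -m handwheel '[{"delta_rot":[0,0,-1],"travel":[0.2,-0.15,0],"gripper":1},{"delta_rot":[0,0,-1],"travel":[0.2,-0.15,0],"gripper":1},{"delta_rot":[0,0,0],"travel":[0,0,0],"gripper":1},{"delta_rot":[0,0,0],"travel":[0.1,0.2,0],"gripper":1},{"delta_rot":[0,0,0],"travel":[0.5,0.65,0],"gripper":1}]'
python3 -m handwheel '[{"delta_rot":[0,0,0],"travel":[0.8,1.1,0],"gripper":1},{"delta_rot":[0,0,0],"travel":[1.2,1.6,0],"gripper":1},{"delta_rot":[0,0,0],"travel":[1.2,1.6,0],"gripper":1},{"delta_rot":[0,0,0],"travel":[1.2,1.6,0],"gripper":1},{"delta_rot":[0,0,0],"travel":[1.2,1.6,0],"gripper":1}]'
python3 look.py 6
```

```text
t: 7.32
tcp_pos: [0.7136, 0.2177, 0.0604]
tool_rot: [0.0, 0.943, -0.332, 0.0]
force: [-0.2, 0.9, -0.7]
finger_gap: -0.0002
t: 7.95
tcp_pos: [0.7701, 0.2951, 0.0601]
tool_rot: [-0.0, 0.944, -0.33, 0.0]
force: [0.2, -1.2, 0.0]
finger_gap: -0.0001
[0.77010168 0.29512427 0.06006823] [ 0.16565973 -1.23941772  0.00540586] [-0.86622555  1.06732807  0.86079462  1.22415819 -0.79840981  1.18817024
 -2.23347304]
0.2542003784886576 52.11423891661819 -128.58910793353635
```

View pics/s6.png

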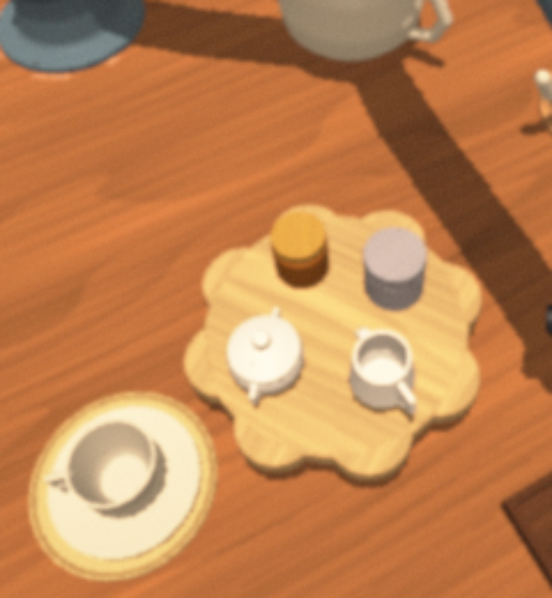

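View pics/t6.png

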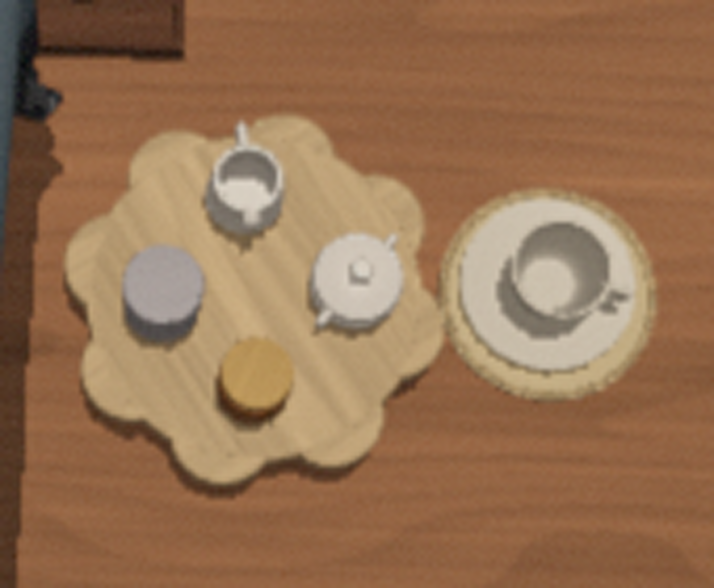

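```bash
python3 ang.py 360 269 260 338; python3 - <<'E'
from meas import *
def disc(n,k):
    c=bot.get_calibration(n); p=cv2.imread(f"pics/{'topraw' if n=='top' else 'sceneraw'}{k}.png" if k else f"pics/{n}0.png"); return c,p
for n,k,uv in(("top",0,(332,140)),("top",6,(370,157)),("scene",0,(338,268)),("scene",6,(275,273))):
    c,p=disc(n,k); h=cv2.cvtColor(p,cv2.COLOR_BGR2HSV)
    m=((h[...,1]<60)&(h[...,2]>120)).astype(np.uint8); m=cv2.morphologyEx(m,cv2.MORPH_OPEN,cv2.getStructuringElement(2,(7,7)))
    nn,l,s,ce=cv2.connectedComponentsWithStats(m); i=min(range(1,nn),key=lambda i:np.hypot(*(ce[i]-uv)))
    d=ray(c,ce[i],.095)[0,:2]-[.614,.0945]; print(n,k,s[i],np.hypot(*d),np.degrees(np.arctan2(d[1],d[0])))
c=bot.get_calibration("top"); m,_=comps(cv2.imread("pics/topraw6.png")); print(platter(c,big(m,(345,161))))
for n in("top","scene"):
    c=bot.get_calibration(n);m,_=comps(disc(n,6)[1],118 if n=="top" else 140);print(circ(ray(c,big(m,(416,160) if n=="top" else (213,330)),.004)[:,:2]))
E
```

```text
top 0.07433577131265069 -85.73201200458361
scene 0.0775861562295059 -84.22089976427264
top 0 [320 129  23  22 379] 0.07323066884549663 40.8343223632098
top 6 [359 145  22  23 392] 0.07402134515986053 -87.91517441638425
scene 0 [323 252  30  28 671] 0.07706903921001783 36.46748650957411
scene 6 [259 257  31  31 712] 0.07810075011146071 -83.01541042240788
(array([0.623297  , 0.01822171]), np.float64(29.183772126816738), np.float64(0.003024508477728617), np.float64(0.1116751269035533))
(array([0.62919261, 0.01929282]), np.float64(0.17408697294548778), np.float64(0.050652236435710846))
(array([ 0.63617783, -0.14495374]), np.float64(0.0817942865363893), np.float64(0.0010368769078665718))
```

```bash
python3 -m handwheel '[{"delta_rot":[0,0,0],"travel":[0,0,3],"gripper":1},{"delta_rot":[0,0,0],"travel":[0,0,4],"gripper":1},{"delta_rot":[0,0,0],"travel":[0,0,4],"gripper":1},{"delta_rot":[0,0,0],"travel":[0,0,0],"gripper":1},{"delta_rot":[0,0,0],"travel":[0,0,0],"gripper":1}]'
python3 look.py 7; python3 - <<'E'
from meas import *
c=bot.get_calibration("top"); p=cv2.imread("pics/topraw7.png"); m,_=comps(p); m[:,389:]=0; m[:,:299]=0; print(platter(c,big(m,(345,161))))
p0=cv2.imread("pics/sceneraw6.png"); p1=cv2.imread("pics/sceneraw7.png"); o=cv2.imread("pics/scene0.png")
print("still diff",cv2.absdiff(p0,p1)[225:335,235:375].mean(),"mat/cup vs start",cv2.absdiff(o,p1)[290:370,170:230].mean(),"teapots",cv2.absdiff(o,p1)[125:190,390:465].mean())
E
```

```text
t: 8.68
tcp_pos: [0.7696, 0.2921, 0.1721]
tool_rot: [-0.0, 0.943, -0.332, 0.001]
force: [-0.2, -0.2, 0.1]
finger_gap: 0.0003
[0.76959487 0.29214417 0.17211379] [-0.18166527 -0.1752291   0.06680095] [-0.87879442  0.96321323  0.92262552  1.17503551 -0.73977303  1.32991031
 -2.26678346]
0.25154121549015834 51.78849985546788 -128.75009204536704
(array([0.61330933, 0.09470993]), np.float64(33.289304924393115), np.float64(0.0012825010567659662), np.float64(0.9583333333333334))
still diff 1.5474458874458874 mat/cup vs start 5.280069444444444 teapots 34.519726495726495
```

View pics/sceneraw7.png

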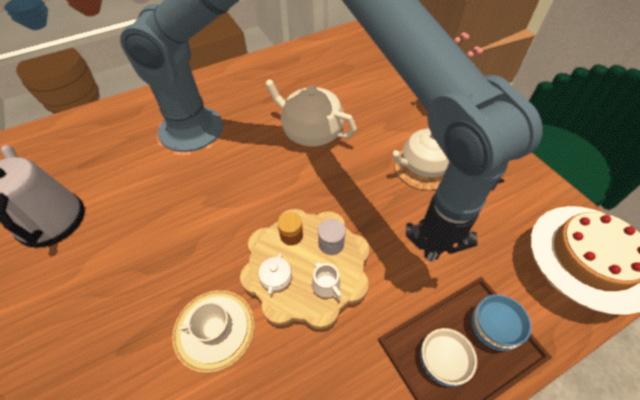

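```bash
python3 - <<'E'
from meas import *
o=cv2.imread("pics/scene0.png")[280:380,160:265]; p=cv2.imread("pics/sceneraw7.png")[280:380,160:265]
q=cv2.imread("pics/sceneraw6.png")[280:380,160:265]
print(cv2.phaseCorrelate(np.float32(o[...,1]),np.float32(p[...,1])), cv2.absdiff(o,cv2.imread("pics/s1.png")[280:380,160:265]).mean(),cv2.absdiff(o,p).mean())
a=cv2.imread("pics/top0.png")[155:225,165:245];b=cv2.imread("pics/topraw7.png")[155:225,165:245]
cv2.imwrite("pics/cmp.png",np.vstack([cv2.resize(np.hstack([o,p]),None,fx=2.8,fy=2.8),cv2.resize(np.hstack([a,b]),(588,260))]))
E
```

```text
((-0.0009459707371277659, 0.029502837022114647), 0.6807024592823453) 3.8162539682539682 6.6802222222222225
```

View pics/cmp.png

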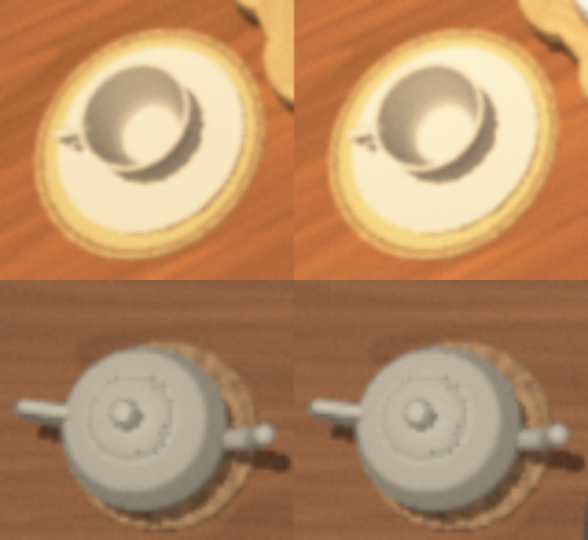

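The cup, saucer and small teapot look the same before and after; only the brightness differs slightly. I'm handing in.

```bash
python3 -c "
from bench import bot
print(bot.sign_off())"
```

```text
the job is handed in; nothing more can be done
None
```

I turned the lazy Susan about 124° clockwise, and the sugar bowl now stands in front of the guest's mat. I pushed with the closed fingertips in one notch between the milk jug and the tea caddy. Then I backed straight out, lifted clear and handed in at about 9 s.

**Turn:** the rim pattern moved from 22.6° to 33.3°, which fits a 124.3° clockwise turn. The need was about 124.2°.

**Bowl position:** the lid knob lies at −85.7° in the top view and −84.2° in the scene view, and the mat lies at about −84.8°. A rougher check on the bowl's outline spread wider, at −87.9° and −83.0°, but it averages to within about a degree of the target.

**Other things:**
- The platter was still between the last two pictures.
- The cup, saucer and small teapot look unmoved.
- The jug, caddy and honey jar still stand on the platter as before.
- Readings at the end of each move stayed under about 4 N.

**Failed checks:** two rim and mat fits on an intermediate image failed because the platter and mat merged in the mask. After masking out the mat, the rim fit came out clean. A plain before/after image comparison of the teapot area was useless because the arm was in the way, so I compared it from the top view instead.

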